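Slacken the thumbscrew and push the sensor base to its stop

ROBOT

A 6-joint arm with a two-finger parallel gripper is mounted at the origin on a cart in front of the work surface, level with it; the furniture and walls round the work are solid. World frame = base frame: x ahead of the robot, y to its left, z up, the work surface at z = 0. Lengths are in m, angles in rad, forces in N, time in s.
With the tool pointing down it reaches from about 0.275 to 0.725 m from the base axis. Payload 5.6 kg.
Tool frame: the origin (TCP) lies at the centre of the arm's flange, where the gripper is bolted on; the fingertips stand 173 mm ahead of it and the grasp point (between the pads) lies 155 mm ahead of it; z points along the fingers, y is the line along which they close (so a half turn about z gives the same grasp; the last joint's range is limited). The gripper opens to 85 mm and grips with 20 to 120 N. Pads are 22 mm wide; open, the fingers measure 114 mm over their backs; the gripper's body (76 mm by 85 mm) begins 54 mm behind the grasp point. The pads swing forward as they close: fully open they stand 13 mm farther back than shut.
Start: joints at [1.618, 0.255, 0.108, 0, -1.424, -0.285], TCP at [0.13, 0.535, 0.405] pointing down, gripper open.
Joint ranges: [-2.95, 2.95], [-1.21, 1.97], [-1.09, 1.5], [-2.87, 1.71], [-2.94, -0.07], [-3.05, 3.05]. Speed limits (rad/s): [2.57, 2.57, 3.14, 3.14, 3.14, 3.14].

INTERFACE

Orientations are given as [roll, pitch, yaw] about the fixed x, y, z axes, in that order (R = Rz(yaw) Ry(pitch) Rx(roll)).
In Python, from cell import r gives the robot as it stands. Calls block until the motion is done:
- r.movep(position, orientation): joint-space move of the TCP to a pose.
- r.servo_line(position, feed=0.15, rotation=None, until_force=None): straight line of the TCP; rotation=None keeps the orientation; feed is the mean speed in m/s. With until_force (N) it stops when the force on the tool has changed by that much, and returns True; else False.
- r.set_joints(angles): joint-space move.
- r.grip(opening, newtons=None): opening from 0.0 (shut) to 1.0 (fully open); newtons is the grip in N (None keeps the last); returns when the fingers have stopped.
- r.hold(seconds).
- r.ik(position, orientation): joint angles nearest the present ones, or None.
- r.state(): the state.
- r.camera(name): name is "scene" or "top"; returns a dict with "color" (420x560x3 uint8, red, green, blue), "camera_matrix" (3x3 intrinsics, pixels), "rvec" (rotation vector, rad) and "tvec" (3), from world to camera coordinates, as OpenCV has them. Camera axes: x right, y down, z forward; pixel columns grow to the right and rows downward; lengths in m; the calibration is good to about 2 mm. A picture is of the moment at which its call begins. There is no depth.
A pose or a line that the arm cannot do raises r.PlanningError and nothing moves.
- r.job_done(): hands the job in; it is judged then, once.
The state is a dict: "time": time; "joints": joint angles; "joint_vel": joint speeds; "joint_efforts": joint torques, N m; "tcp_pos": TCP position; "eef_rot": TCP orientation; "wrist_force": force on the tool from outside, world axes, zero at the start; "wrist_torque": the same for the moment, N m; "gripper_width": opening from 0.0 (shut) to 1.0 (fully open); "grasp_force": force on a finger pad.
Only numpy, scipy, OpenCV 4.12 (cv2) and the standard library are available. Lean on these libraries where they do the work, as an engineer would, in place of code of your own. Each camera call takes 0.05 s, during which the arm holds its last target. There are 200 camera calls.

TASK

With one fingertip on its knurled rim, roll the thumbscrew that clamps the slotted base two full turns anticlockwise (seen from above); do not pinch it, only a light touch is needed. When it is loose, push the base by its free end along its slot until the other end is fully home against the stop block, without touching the sensor head that stands on it. Leave the thumbscrew slack, two turns out, for the alignment that follows, and do not disturb the other things about.

Things in the scene. Friction and masses are not known exactly. Their poses are not given: they have to be found in the camera images.
- bench_plate: aluminium breadboard plate, 150 x 285 x 10 mm, fixed to the worktop, with a grid of small holes. Origin on the thumbscrew's axis at the plate's underside (worktop height). y axis along the slotted base towards the stop block, x across, z up; it reaches from -75 to 75 mm in x, -105 to 180 mm in y. A black post holder 75 mm tall is fixed on it at x = 52, y = 125 mm
- thumbscrew: the clamp screw: a washer (20 mm diameter) on a stud, with a round knurled head above. Origin on the screw's axis at the underside of the washer, which starts on top of the base, 22 mm above the worktop; the screw rises 1 mm a turn as it is loosened
- screw_head (a point): centre of the head, an aluminium cap in a knurled black rubber sleeve: round, vertical axis, 34 mm diameter, 18 mm tall, 36.5 mm above the worktop when tight (rim from 27.5 to 45.5 mm). It turns easily (about 2 N along the rim) and stays where it is left; the rim is rough (friction about 1) and gives slightly under pressure. Nothing within 45 mm of its axis is higher than the base's top at 22 mm
- index_mark (a point): outer end of the dark line on the top face of the knurled head, 17 mm from the axis; it goes round with the head. At joint value 0 it points along the plate's -y
- clamp_screw (a joint): turn of the thumbscrew in rad, growing anticlockwise seen from above (loosening). It starts tight, between 0 and 0.3; the clamp lets go of the base at about 10 (1.6 turns); the thread's end is at 22
- slotted_base (a joint): distance in m of the slotted base from the stop block: 0 fully home, 0.022 to 0.042 at the start, 0.046 at the far end of the slot. The base is held by friction (about 40 N) while the screw is tight, less as it loosens; loose it slides with about 1.5 N along the plate's y axis
- base_push_end (a point): middle of the free end face of the slotted base, the end nearer the screw, facing the plate's -y. The base is a dark steel bar on the plate, 40 mm wide (x), 186 mm long (y), 12 mm thick, from 10 to 22 mm above the worktop; this point is 16 mm above the worktop. Push here along the plate's +y
- stop_face (a point): middle of the face of the aluminium stop block that the base comes to bear on, 150 mm from the screw's axis along the plate's +y, 16 mm above the worktop; the block is 70 mm wide (x), 18 mm long (y), 20 mm tall, with two cap screws
- sensor_head: black power meter head, 54 x 48 x 70 mm, standing on the base with its round disc upright; origin at the centre of its foot, 22 mm above the worktop, 118 mm along the plate's +y from the screw's axis when the base is home. Not to be touched
- lens_mount: black round lens mount, 42 mm diameter, 12 mm thick, lying loose on the plate; origin at the centre of its underside. Bystander
- tape_roll: roll of tape, 88 mm diameter, 19 mm tall, lying on the worktop; origin at the centre of its underside. Bystander
- hex_driver: hex driver with a blue handle, 195 mm long, lying on the worktop; origin below its middle. Bystander
- bottle: clear capped bottle, 52 mm diameter, 92 mm tall, standing on the worktop; origin at the centre of its underside. Bystander

How it is judged:
By the outcome, as a careful person would: the job done as asked, in the order asked, and still so for the second after the job is handed in, with the robot touching nothing.
It also fails if it takes over 51 s, if anything falls off the work surface, if the arm or the gripper's body presses on something with over 40 N, if the wrist force passes 120 N, or if a joint passes its speed limit or range.

## Working session

There is one attempt and no reset: what is moved stays moved. The work goes in short steps, each a Python script; the robot and the scene stay as the last script left them, time stands still between calls to the robot, and variables do not carry over. Pictures are saved under pics/ and viewed, at most 10 in all, crops included, and the job is handed in when it is done.

```bash
mkdir -p pics; ls; python3 - <<'E'
from cell import r
import cv2
for n in("scene","top"):
    c=r.camera(n); cv2.imwrite(f"pics/{n}0.png",c["color"][:,:,::-1]); print(n,c["camera_matrix"].tolist(),c["rvec"],c["tvec"])
s=r.state();print(s)
E
```

```text
pics
scene [[390.1773100673686, 0.0, 277.34031991660606], [0.0, 390.1773100673686, 204.0148323450691], [0.0, 0.0, 1.0]] [ 1.99010725 -0.91169468  0.50174421] [-0.17118305  0.34435183  0.42504641]
top [[490.61570757237814, 0.0, 281.10200772017816], [0.0, 490.61570757237814, 211.45536787066945], [0.0, 0.0, 1.0]] [ 2.09623345 -2.12504847  0.17500941] [0.25182419 0.53300228 1.03616626]
{'time': 0.1, 'joints': array([ 1.61763238e+00,  2.55674374e-01,  1.07185384e-01, -3.95149160e-04,
       -1.42387317e+00, -2.84603887e-01]), 'joint_vel': array([ 0.00032423, -0.00107198,  0.00220959,  0.00188943,  0.0007216 ,
       -0.00177953]), 'joint_efforts': array([-2.76767889e-03, -3.87602806e+01,  2.38471001e+01,  5.37787423e+00,
       -3.82691636e-03,  3.68918165e-06]), 'tcp_pos': array([0.12944741, 0.53441558, 0.40391757]), 'eef_rot': array([ 3.13998007e+00, -6.45721421e-05, -2.37825937e-01]), 'wrist_force': array([0.07327034, 0.06262166, 0.04267759]), 'wrist_torque': array([-0.02953459, -0.02201962, -0.03182963]), 'grasp_force': 0.0, 'gripper_width': 1.000659236261351}
```

View pics/scene0.png

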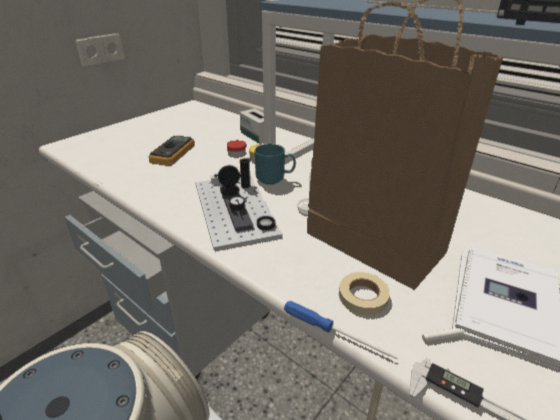

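View pics/top0.png

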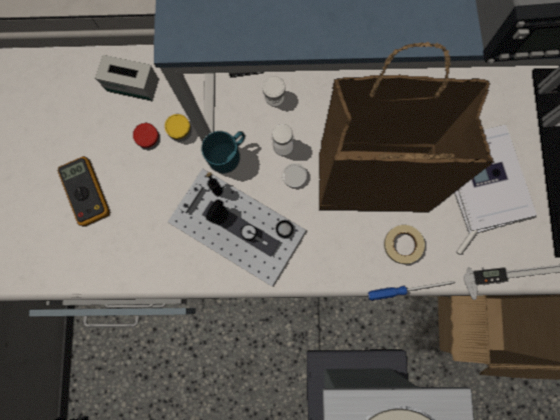

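```bash
cat > h.py <<'E'
import numpy as np, cv2
def cam(c): 
    R=cv2.Rodrigues(np.array(c["rvec"]))[0]; return np.array(c["camera_matrix"]),R,np.array(c["tvec"]).ravel()
def proj(c,p):
    K,R,t=cam(c); q=(K@(R@np.atleast_2d(p).T+t[:,None])); return (q[:2]/q[2]).T
def back(c,uv,z):
    K,R,t=cam(c); d=R.T@np.linalg.inv(K)@np.array([uv[0],uv[1],1.]); o=-R.T@t; return o+d*(z-o[2])/d[2]
def plate2w(P,p): # P=(x,y,yaw)
    c,s=np.cos(P[2]),np.sin(P[2]); p=np.atleast_2d(p); return np.c_[P[0]+c*p[:,0]-s*p[:,1],P[1]+s*p[:,0]+c*p[:,1],p[:,2]]
E
python3 - <<'E'
from cell import r
from h import *
t=r.camera("top"); s=r.camera("scene")
for c in(t,s):
    K,R,tt=cam(c); print("campos",-R.T@tt, proj(c,[[0.13,.535,.405],[0,0,0],[.13,.535,.23]]))
for uv in [(168,222),(200,172),(306,236),(273,283),(250,232)]: print(uv,back(t,uv,.01))
cv2.imwrite("pics/t1.png",cv2.resize(t["color"][160:295,155:320,::-1],None,fx=4.4,fy=4.4,interpolation=cv2.INTER_CUBIC))
cv2.imwrite("pics/s1.png",cv2.resize(s["color"][150:250,185:290,::-1],None,fx=6,fy=6,interpolation=cv2.INTER_CUBIC))
E
```

```text
campos [0.33051374 0.21935607 1.12418457] [[ 66.96634032 456.5770013 ]
 [400.33856876 463.82730755]
 [112.9878144  425.97680177]]
campos [-0.01877107 -0.23838654  0.5209278 ] [[-53.22985224  42.39639305]
 [120.20043459 520.11742904]
 [ -7.06005058 150.18635392]]
(168, 222) [0.52419583 0.50802337 0.01      ]
(200, 172) [0.64274314 0.43592768 0.01      ]
(306, 236) [0.48674202 0.18921504 0.01      ]
(273, 283) [0.38115026 0.26563965 0.01      ]
(250, 232) [0.49791895 0.31760268 0.01      ]
```

View pics/t1.png

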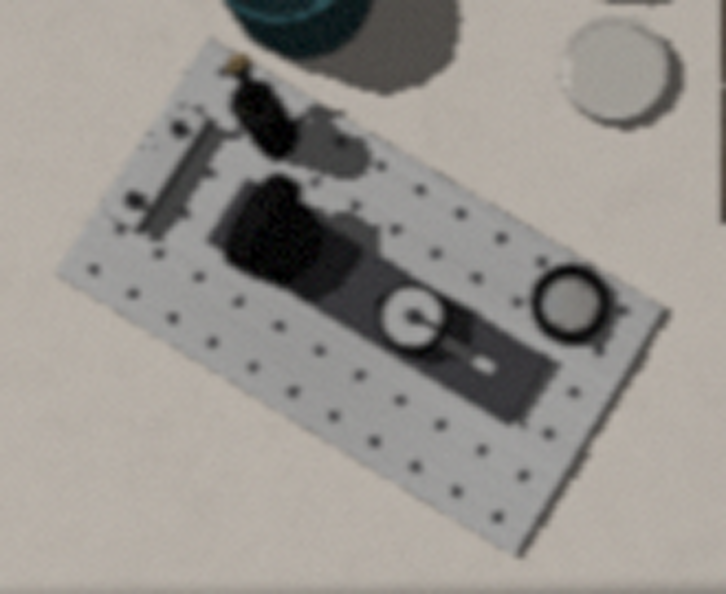

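View pics/s1.png

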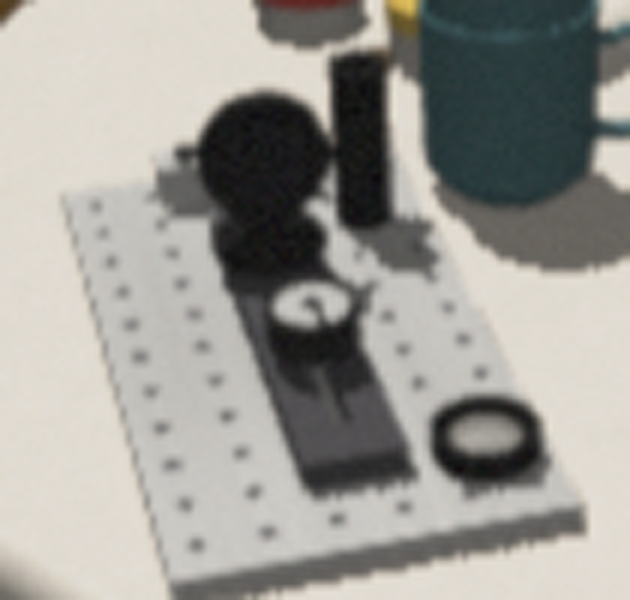

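```bash
python3 - <<'E'
from cell import r
from h import *
from scipy.optimize import least_squares
t=r.camera("top"); s=r.camera("scene")
T=lambda p:(np.array(p,float)+.5)/4.4-.5+[155,160]
S=lambda p:(np.array(p,float)+.5)/6-.5+[185,150]
ot=T([(60,272),(212,38),(668,312),(520,552),(415,319)]); mt=[[-.075,.18,.01],[.075,.18,.01],[.075,-.105,.01],[-.075,-.105,.01],[0,0,.0455]]
os_=S([(585,508),(172,582),(63,193),(313,305)]); ms=[[.075,-.105,.01],[-.075,-.105,.01],[-.075,.18,.01],[0,0,.0455]]
f=lambda P:np.r_[(proj(t,plate2w(P,mt))-ot).ravel(),(proj(s,plate2w(P,ms))-os_).ravel()]
q=least_squares(f,[.498,.317,1.0],loss="soft_l1"); P=q.x; print(P,f(P).round(1).reshape(-1,2).tolist())
for uv in[(557,362),(515,424)]:
    w=back(t,T(uv),.022)-[P[0],P[1],0]; print("base end",np.cos(P[2])*w[0]+np.sin(P[2])*w[1],-np.sin(P[2])*w[0]+np.cos(P[2])*w[1])
for uv in[(410,480),(303,467)]:
    w=back(s,S(uv),.022)-[P[0],P[1],0]; print("base end s",np.cos(P[2])*w[0]+np.sin(P[2])*w[1],-np.sin(P[2])*w[0]+np.cos(P[2])*w[1])
w=back(t,T((571,303)),.022); d=w-[P[0],P[1],0]; print("lens",w,np.cos(P[2])*d[0]+np.sin(P[2])*d[1],-np.sin(P[2])*d[0]+np.cos(P[2])*d[1])
np.save("P.npy",P)
# screw head from each camera
print(back(t,ot[4],.0455),back(s,os_[3],.0455))
E
```

```text
[ 0.49195585  0.3165877  -0.56114044] [[-0.6, 0.6], [0.2, 0.2], [0.1, -0.1], [-0.6, 1.8], [0.1, 0.2], [0.7, -0.5], [0.1, -0.0], [0.5, -0.7], [0.6, -0.2]]
base end 0.021153568299976867 -0.07027838130117461
base end -0.01721919408135373 -0.06859730894831284
base end s 0.013565935802221415 -0.08765073178006716
base end s -0.021206434932806256 -0.0689831028029188
lens [0.50302745 0.23825146 0.022     ] 0.05106055209596206 -0.060431504206492556
[0.49236543 0.3168537  0.0455    ] [0.49047955 0.31697118 0.0455    ]
```

```bash
cat >> h.py <<'E'
ZT=0.034+0.173
def pose(th,rho,C,z=ZT):
    yaw=(th+np.pi/2+np.pi)%(2*np.pi)  # placed in window below
    yaw=th+np.pi/2-2*np.pi
    return np.array([C[0]+rho*np.cos(th),C[1]+rho*np.sin(th),z]),[np.pi,0,yaw]
def fr(r,th,F0):
    f=np.array(r.state()["wrist_force"])-F0; return f[0]*np.cos(th)+f[1]*np.sin(th), -f[0]*np.sin(th)+f[1]*np.cos(th)
E
python3 - <<'E'
from cell import r
from h import *
P=np.load("P.npy"); C=P[:2]; th=P[2]+np.radians(150)
r.grip(0.0,20)
p,o=pose(th,.046,C,ZT+.08); r.movep(p,o); print(r.state()["time"],r.state()["joints"])
p,o=pose(th,.046,C); r.servo_line(p,feed=.1)
F0=np.array(r.state()["wrist_force"]); np.save("F0.npy",F0); print(F0,r.state()["time"])
p,o=pose(th,.026,C); print(r.servo_line(p,feed=.03,until_force=4))
for i in range(3):
    s=r.state(); d=s["tcp_pos"][:2]-C; rho=d@[np.cos(th),np.sin(th)]; print(s["time"],rho,fr(r,th,F0),s["wrist_force"])
    if i<2:
        p,o=pose(th,rho-.0004,C); r.servo_line(p,feed=.03)
c=r.camera("scene"); cv2.imwrite("pics/c1.png",cv2.resize(c["color"][110:260,165:315,::-1],None,fx=4,fy=4))
E
```

```text
2.5833 [ 9.14823474e-01  3.93728727e-01  1.93316813e-03 -3.08368950e-06
 -1.17834720e+00 -1.99781910e+00]
[-0.51072494  0.28452666  0.77660684] 3.5333
True
4.0583 0.031309993294514976 (np.float64(3.9095722579735286), np.float64(0.2903378938369239)) [-2.59376684  3.6056692   2.23793138]
4.3083 0.031306759857927156 (np.float64(4.588922071235004), np.float64(-0.4907730908195651)) [-2.22047657  4.57122858  1.40018651]
4.5583 0.03132851496854493 (np.float64(4.2491232821144465), np.float64(-0.24378073433378877)) [-2.28012795  4.15540391  1.87651535]
```

View pics/c1.png

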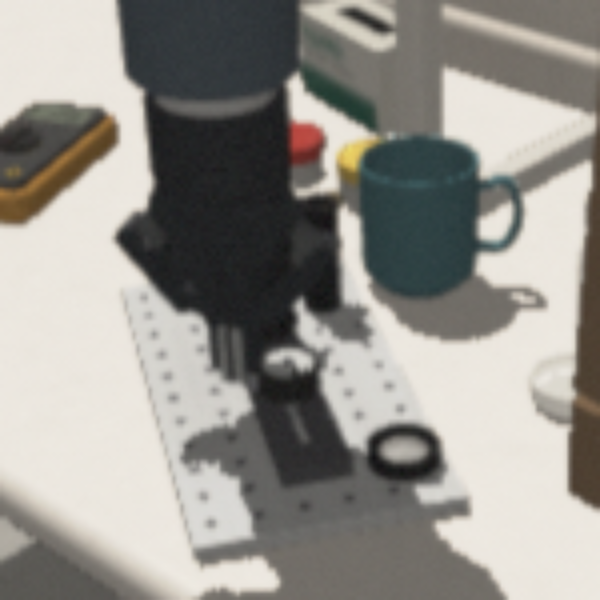

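```bash
cat >> h.py <<'E'
def stroke(r,C,Pyaw,a0,a1,rho,F0,step=12,target=7):
    """orbit from plate angle a0 to a1 (deg), regulating radial force"""
    n=int(np.ceil((a1-a0)/step)); log=[]
    for a in np.linspace(a0,a1,n+1):
        th=Pyaw+np.radians(a); p,o=pose(th,rho,C); r.servo_line(p,feed=.03,rotation=o)
        f,ft=fr(r,th,F0); log.append((round(a),round(rho*1e3,2),round(f,1),round(ft,1)))
        rho+=np.clip((f-target)*1e-4,-.0008,.0008)
    return rho,log
E
python3 - <<'E'
from cell import r
from h import *
P=np.load("P.npy"); C=P[:2]; F0=np.load("F0.npy")
rho,log=stroke(r,C,P[2],150,246,.0306,F0); print(log); print(r.state()["time"],rho)
E
```

```text
[(150, 30.6, np.float64(5.8), np.float64(0.6)), (162, np.float64(30.48), np.float64(5.5), np.float64(-2.6)), (174, np.float64(30.33), np.float64(5.4), np.float64(-1.5)), (186, np.float64(30.17), np.float64(4.1), np.float64(-1.3)), (198, np.float64(29.88), np.float64(1.4), np.float64(-1.2)), (210, np.float64(29.32), np.float64(1.7), np.float64(-0.7)), (222, np.float64(28.79), np.float64(1.3), np.float64(0.7)), (234, np.float64(28.21), np.float64(1.0), np.float64(0.8)), (246, np.float64(27.61), np.float64(-0.8), np.float64(-0.2))]
7.7333 0.026829091534147642
```

```bash
python3 - <<'E'
from cell import r
from h import *
P=np.load("P.npy"); C=P[:2]; F0=np.load("F0.npy")
th=P[2]+np.radians(246)
p,o=pose(th,.020,C); print(r.servo_line(p,feed=.02,until_force=4))
s=r.state(); d=s["tcp_pos"][:2]-C; print(s["time"],d@[np.cos(th),np.sin(th)],d@[-np.sin(th),np.cos(th)],fr(r,th,F0),s["eef_rot"],s["wrist_force"],s["tcp_pos"])
c=r.camera("scene"); cv2.imwrite("pics/c2.png",cv2.resize(c["color"][110:260,165:315,::-1],None,fx=4,fy=4))
E
```

```text
True
7.9583 0.0274823191953915 -4.465276600671558e-06 (np.float64(-0.02149075662422699), np.float64(-0.25465019308148834)) [ 3.13698052e+00 -2.09517808e-04 -9.83899626e-01] [-0.63471847  0.50798622  0.49731211] [0.46912907 0.30128358 0.20593771]
```

View pics/c2.png

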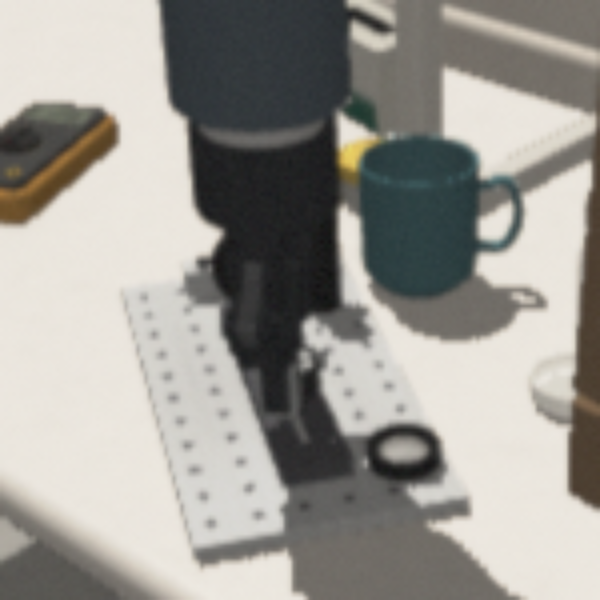

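```bash
python3 - <<'E'
from cell import r
from h import *
P=np.load("P.npy"); C=P[:2]; F0=np.load("F0.npy")
th=P[2]+np.radians(246)
r.hold(.1);print(fr(r,th,F0))
p,o=pose(th,.020,C); print(r.servo_line(p,feed=.015,until_force=4))
s=r.state(); d=s["tcp_pos"][:2]-C; print(s["time"],d@[np.cos(th),np.sin(th)],fr(r,th,F0),s["wrist_force"])
r.hold(.1);print(fr(r,th,F0))
E
```

```text
(np.float64(-0.6710592343914017), np.float64(1.2368949544199177))
True
8.425 0.026696843450573646 (np.float64(-0.6325011570955695), np.float64(0.37693490768088694)) [0.22452761 0.3237863  0.68968398]
(np.float64(-0.20593920200683755), np.float64(0.17912496722828303))
```

```bash
cat >> h.py <<'E'
def press(r,th,rho,C,F0,F=4,dmax=.006,step=.0005):
    """creep in until the settled radial force passes F; returns commanded rho"""
    r0=rho
    while rho>r0-dmax:
        p,o=pose(th,rho,C); r.servo_line(p,feed=.03,rotation=o); f=fr(r,th,F0)[0]
        if f>F: break
        rho-=step
    return rho,f
E
python3 - <<'E'
from cell import r
from h import *
P=np.load("P.npy"); C=P[:2]; F0=np.load("F0.npy")
th=P[2]+np.radians(246)
print(press(r,th,.0266,C,F0,F=4,dmax=.004)); print(fr(r,th,F0),r.state()["time"],r.state()["tcp_pos"])
E
```

```text
(0.026099999999999998, np.float64(4.457689841436819))
(np.float64(4.457689841436819), np.float64(-0.03232093845698847)) 9.025 [0.46956202 0.30145177 0.20629622]
```

```bash
python3 - <<'E'
from cell import r
from h import *
P=np.load("P.npy"); F0=np.load("F0.npy")
C=P[:2]+np.array([-.97,3.16])*1e-3; np.save("C.npy",C)
rho,log=stroke(r,C,P[2],246,390,.0273,F0,step=12,target=7); print([tuple(float(x) for x in l) for l in log])
th=P[2]+np.radians(390); print(r.state()["time"])
p,o=pose(th,.040,C); r.servo_line(p,feed=.1); p[2]+=.08; r.servo_line(p,feed=.15)
p,o=pose(P[2]+np.radians(150),.040,C,ZT+.08); r.movep(p,o)
print(r.state()["time"],r.state()["wrist_force"])
t=r.camera("top"); cv2.imwrite("pics/t2.png",cv2.resize(t["color"][205:265,205:285,::-1],None,fx=8,fy=8,interpolation=cv2.INTER_CUBIC))
s=r.camera("scene"); cv2.imwrite("pics/s2.png",cv2.resize(s["color"][180:230,210:270,::-1],None,fx=8,fy=8,interpolation=cv2.INTER_CUBIC))
cv2.imwrite("pics/ts2.png",np.hstack([cv2.resize(cv2.imread("pics/t2.png"),(400,300)),cv2.resize(cv2.imread("pics/s2.png"),(360,300))]))
E
```

```text
[(246.0, 27.3, 5.3, 1.2), (258.0, 27.13, 6.1, -0.8), (270.0, 27.04, 6.8, -1.8), (282.0, 27.03, 7.5, -0.5), (294.0, 27.08, 7.7, -1.3), (306.0, 27.15, 9.9, -1.3), (318.0, 27.44, 10.5, -0.9), (330.0, 27.79, 12.1, -1.6), (342.0, 28.3, 11.1, -0.2), (354.0, 28.71, 8.7, -0.9), (366.0, 28.88, 8.0, -1.8), (378.0, 28.98, 6.6, -1.5), (390.0, 28.94, 5.7, -1.5)]
13.5833
18.1 [-0.67135589 -0.5777624  -0.30608461]
```

View pics/ts2.png

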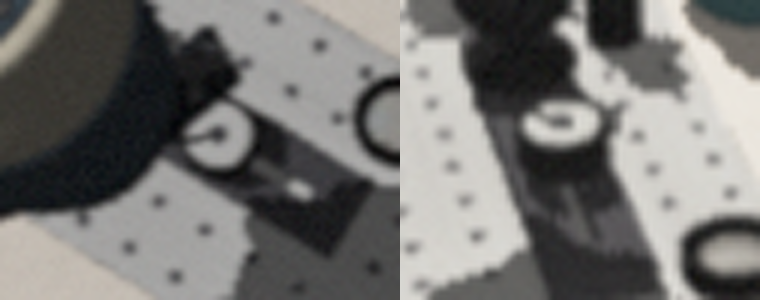

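```bash
cat >> h.py <<'E'
TA=[140,150,174,246,282,306,330,342,354,366,390,400]
TR=[27.2,27.2,27.5,27.15,27.0,26.9,27.3,27.9,28.5,28.8,28.9,28.9]
def stroke2(r,C,Py,a0,a1,F0,target=7.5,step=20):
    log=[];off=0
    p,o=pose(Py+np.radians(a0),.034,C); q=p.copy(); q[2]=r.state()["tcp_pos"][2]; r.servo_line(q,feed=.1,rotation=o); r.servo_line(p,feed=.15)
    for a in np.linspace(a0,a1,int(np.ceil((a1-a0)/step))+1):
        th=Py+np.radians(a); p,o=pose(th,np.interp(a,TA,TR)*1e-3+off,C); r.servo_line(p,feed=.04,rotation=o)
        f,ft=fr(r,th,F0); log.append((round(a),round(off*1e3,2),round(float(f),1),round(float(ft),1)))
        off+=np.clip((f-target)*1e-4,-.0006,.0006)
    p,o=pose(th,.036,C); r.servo_line(p,feed=.1); p[2]+=.04; r.servo_line(p,feed=.15)
    return log
E
python3 - <<'E'
from cell import r
from h import *
P=np.load("P.npy"); F0=np.load("F0.npy"); C=np.load("C.npy")
print(stroke2(r,C,P[2],140,398,F0)); print(r.state()["time"])
p,o=pose(P[2]+np.radians(140),.036,C,ZT+.04); r.movep(p,o)
print(r.state()["time"])
t=r.camera("top"); s=r.camera("scene")
cv2.imwrite("pics/ts3.png",np.hstack([cv2.resize(t["color"][215:250,225:265,::-1],(400,350),interpolation=cv2.INTER_CUBIC),cv2.resize(s["color"][185:220,215:255,::-1],(400,350),interpolation=cv2.INTER_CUBIC)]))
E
```

```text
[(140, 0.0, 4.2, 0.3), (160, np.float64(-0.33), 5.2, -0.2), (180, np.float64(-0.56), 4.8, -1.1), (200, np.float64(-0.83), 5.4, -1.1), (219, np.float64(-1.04), 7.1, -1.7), (239, np.float64(-1.08), 6.2, -1.6), (259, np.float64(-1.2), 6.7, -0.7), (279, np.float64(-1.28), 7.7, -1.2), (299, np.float64(-1.26), 9.8, -0.6), (319, np.float64(-1.03), 10.2, -1.9), (338, np.float64(-0.76), 10.2, -1.6), (358, np.float64(-0.49), 8.0, -2.7), (378, np.float64(-0.44), 7.8, -2.7), (398, np.float64(-0.41), 6.9, -2.0)]
26.6917
30.5
```

View pics/ts3.png

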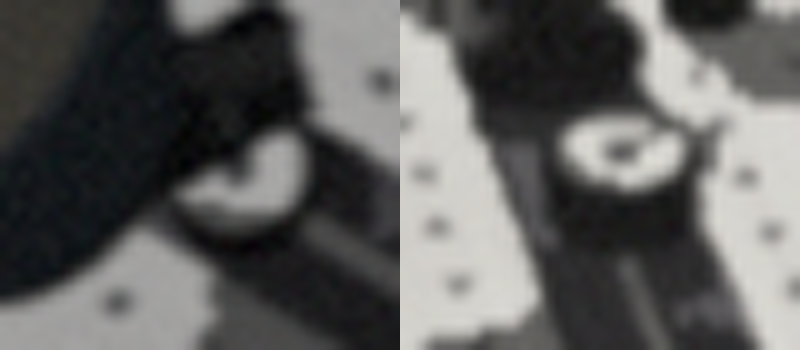

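```bash
python3 - <<'E'
from cell import r
from h import *
P=np.load("P.npy"); s=r.camera("scene"); t=r.camera("top")
def ang(c,off,sc,a,b,z):
    A,B=[back(c,(np.array(u)+.5)/sc-.5+off,z) for u in(a,b)]; d=B-A
    return np.degrees(np.arctan2(d[1],d[0])-P[2]+np.pi/2)%360, np.hypot(*d[:2])
print("start t",ang(t,[155,160],4.4,(415,319),(440,331),.0455),"s",ang(s,[185,150],6,(313,305),(322,325),.0455))
print("mid t",ang(t,[205,205],5,(218,133),(183,142),.0455),"mid s",ang(s,[210,180],6,(163,121),(138,114),.0455))
print("now s",ang(s,[215,185],10,(222,150),(265,128),.047), ang(t,[225,215],10,(240,172),(256,130),.047))
E
```

```text
start t (np.float64(5.644651452339911), np.float64(0.014145369201888695)) s (np.float64(0.9893819763229216), np.float64(0.014636052124287547))
mid t (np.float64(225.8833614086714), np.float64(0.016062407599550466)) mid s (np.float64(226.49663298340798), np.float64(0.011106804997227984))
now s (np.float64(119.27396330019768), np.float64(0.013109646122038339)) (np.float64(101.4142726328112), np.float64(0.010043447644941347))
```

```bash
python3 - <<'E'
from cell import r
from h import *
P=np.load("P.npy"); F0=np.load("F0.npy"); C=np.load("C.npy")
TR[:]=[27.0,26.9,26.9,26.1,25.8,25.7,26.3,27.0,27.8,28.2,28.4,28.4]
print([tuple(map(float,l)) for l in stroke2(r,C,P[2],140,391,F0)]); print(r.state()["time"])
w=plate2w([*C,P[2]],[0,-.100,.070+.173])[0]; r.movep(w,[np.pi,0,P[2]+np.pi/2])
print(r.state()["time"],r.state()["joints"])
t=r.camera("top"); s=r.camera("scene")
cv2.imwrite("pics/ts4.png",np.hstack([cv2.resize(t["color"][215:250,225:265,::-1],(400,350),interpolation=cv2.INTER_CUBIC),cv2.resize(s["color"][185:220,215:255,::-1],(400,350),interpolation=cv2.INTER_CUBIC)]))
E
```

```text
[(140.0, 0.0, 4.6, -1.4), (159.0, -0.29, 5.1, -1.8), (179.0, -0.54, 6.4, -1.0), (198.0, -0.65, 8.8, -1.9), (217.0, -0.53, 7.9, -1.0), (237.0, -0.48, 8.0, -0.3), (256.0, -0.43, 8.6, -1.8), (275.0, -0.32, 9.7, -0.9), (294.0, -0.1, 10.5, -1.0), (314.0, 0.2, 11.0, -0.8), (333.0, 0.56, 10.4, -1.7), (352.0, 0.85, 8.7, -1.7), (372.0, 0.96, 6.0, -3.2), (391.0, 0.82, 6.2, -1.0)]
38.6417
39.2333 [ 8.08879424e-01  2.64956475e-01 -3.14029471e-01 -8.47195312e-05
 -9.92541736e-01  1.77221845e+00]
```

View pics/ts4.png

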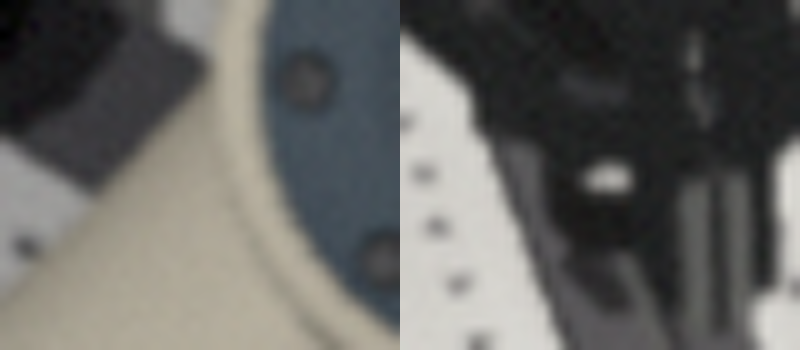

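```bash
python3 - <<'E'
from cell import r
from h import *
P=np.load("P.npy"); C=np.load("C.npy"); W=lambda y,z:plate2w([*C,P[2]],[0,y,z+.173])[0]
r.servo_line(W(-.1,.0155),feed=.12)
hit=r.servo_line(W(-.040,.0155),feed=.03,until_force=12)
s=r.state(); u=np.array([-np.sin(P[2]),np.cos(P[2])]); y=(s["tcp_pos"][:2]-C)@u
print(hit,s["time"],y,s["wrist_force"],s["wrist_force"][:2]@u,s["tcp_pos"][2])
E
```

```text
True 41.6083 -0.045537340155559144 [ 0.26495215 -0.10093929  0.63176517] 0.05553471653816695 0.18769405322754035
```

```bash
python3 - <<'E'
from cell import r
from h import *
P=np.load("P.npy"); C=np.load("C.npy"); W=lambda y,z:plate2w([*C,P[2]],[0,y,z+.173])[0]
u=np.array([-np.sin(P[2]),np.cos(P[2])])
for y in(-.0450,-.0440):
    r.servo_line(W(y,.0155),feed=.03); s=r.state(); print(s["time"],(s["tcp_pos"][:2]-C)@u,s["wrist_force"][:2]@u)
r.servo_line(W(-.075,.0155),feed=.12); r.servo_line(W(-.075,.1),feed=.2)
s=r.state(); j=np.array(s["joints"]); j[0]-=0.0
p=s["tcp_pos"]; r.movep([.30,.30,.33],s["eef_rot"])
print(r.state()["time"])
t=r.camera("top"); s=r.camera("scene")
cv2.imwrite("pics/ts5.png",np.hstack([cv2.resize(t["color"][165:265,175:275,::-1],(400,400),interpolation=cv2.INTER_CUBIC),cv2.resize(s["color"][185:225,215:255,::-1],(400,400),interpolation=cv2.INTER_CUBIC)]))
E
```

```text
41.8583 -0.0448788404664529 -0.15366999329144934
42.1083 -0.04451660721843918 -3.9090840709914225
43.8
```

View pics/ts5.png

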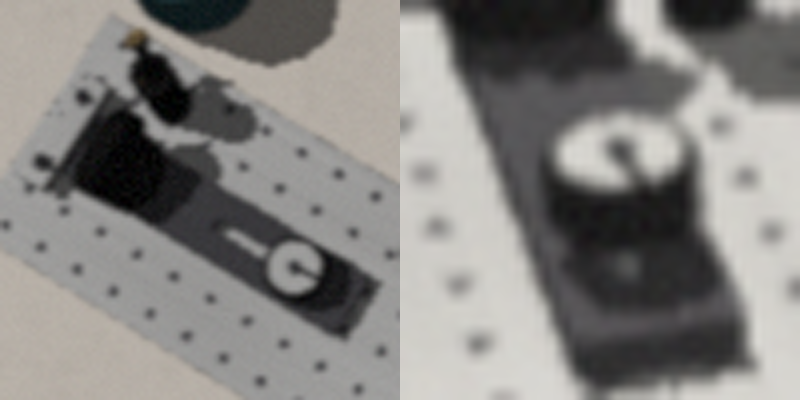

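```bash
python3 - <<'E'
from cell import r
from h import *
P=np.load("P.npy"); C=np.load("C.npy"); s=r.camera("scene"); t=r.camera("top")
def ang(c,off,sc,a,b,z):
    A,B=[back(c,(np.array(u)+.5)/sc-.5+off,z) for u in(a,b)]; d=B-A
    return np.degrees(np.arctan2(d[1],d[0])-P[2]+np.pi/2)%360
print(ang(s,[215,185],10,(222,150),(248,188),.0475),ang(t,[175,165],4,(294,268),(321,279),.0475))
W=lambda y,z:plate2w([*C,P[2]],[0,y,z+.173])[0]; u=np.array([-np.sin(P[2]),np.cos(P[2])])
r.movep(W(-.06,.06),[np.pi,0,P[2]+np.pi/2]); r.servo_line(W(-.06,.0155),feed=.15); r.servo_line(W(-.047,.0155),feed=.05)
for y in(-.0440,-.0432):
    r.servo_line(W(y,.0155),feed=.03); q=r.state(); print(q["time"],(q["tcp_pos"][:2]-C)@u,q["wrist_force"][:2]@u)
E
```

```text
7.190923353525951 9.09452860993628
45.8917 -0.045390508449903805 -6.35659612627367
46.1417 -0.04515917519589866 -8.040895579409558
```

```bash
python3 - <<'E'
from cell import r
from h import *
P=np.load("P.npy"); C=np.load("C.npy"); W=lambda y,z:plate2w([*C,P[2]],[0,y,z+.173])[0]
r.servo_line(W(-.06,.0155),feed=.06); r.servo_line(W(-.06,.09),feed=.15); print(r.state()["time"],r.state()["wrist_force"])
print(r.job_done())
E
```

```text
47.225 [ 0.92327818  0.73725198 -0.29168432]
the job is handed in; nothing more can be done
None
```

The thumbscrew is two turns out to within a few degrees (index mark read from the pictures) and left slack. The base is home against the stop: a last 8 N push moved it under 0.3 mm. I saw no contact with the sensor head or the other things, and handed the job in at 47.2 s.

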